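# Shut and lock the filter-box flap with its quarter-turn stud

### The arm

A 7-joint arm with a two-finger parallel gripper is mounted at the origin on the work surface. World frame = base frame: x ahead of the robot, y to its left, z up, the work surface at z = 0. Lengths are in m, angles in rad, forces in N, time in s.
With the tool pointing down it reaches from about 0.425 to 0.95 m from the base axis. Payload 16.7 kg.
Tool frame: the origin (TCP) lies midway between the tips of the shut fingers; the grasp point (between the pads) lies 19 mm behind it (env.grip_depth is the distance from the TCP to the grasp point, in m); z points along the fingers, y is the line along which they close (so a half turn about z gives the same grasp; the last joint's range is limited). The gripper opens to 94 mm and grips with 3 to 60 N. Pads are 16 mm wide; open, the fingers measure 119 mm over their backs; the gripper's body (75 mm by 177 mm) begins 78 mm behind the grasp point.
Start: joints at [1.016, 0.426, 0.074, 1.606, -0.034, 1.111, -0.067], TCP at [0.266, -0.62, 0.205] pointing down, gripper open.
Joint ranges: [-2.85, 2.85], [-0.5, 2.14], [-1.23, 1.37], [0.21, 2.46], [-1.02, 4.16], [0.16, 2.05], [-2.73, 2.73]. Speed limits (rad/s): [1.89, 1.89, 2.39, 2.39, 3.01, 3.01, 3.01].

### API

Orientations are given as a 3x3 rotation matrix whose columns are the frame's x, y, z axes.
In Python, from workcell import env gives the robot as it stands. The module is installed in compiled form; this text tells all that it offers. Calls block until the motion is done:
- env.move_pose(position, orientation): joint-space move of the TCP to a pose.
- env.move_straight(position, ori=None, velocity=0.15, force_limit=None): straight line of the TCP; ori=None keeps the orientation; velocity is the mean speed in m/s. With force_limit (N) it stops when the force on the tool has changed by that much, and returns True; else False.
- env.move_j(angles): joint-space move.
- env.let_go() and env.clamp(strength=None): open the fingers fully, or close them until they stop; strength is the grip in N (None keeps the last).
- env.dwell(seconds).
- env.inverse_kinematics(position, orientation): joint angles nearest the present ones, or None.
- env.get_obs(): the state.
- env.capture(name): name is "scene" or "top"; returns a dict with "image" (384x512x3 uint8, red, green, blue), "depth" (384x512 float32, m along the optical axis (not along the pixel's ray), 0 where there is no reading), "camera_matrix" (3x3 intrinsics, pixels), "k1" (the pictures are not rectified: a ray, as slopes to the right and down, at radius r is drawn at 1 + k1 r^2 times it, then the intrinsics apply), "extrinsics" (4x4, takes a point from camera to world coordinates). Camera axes: x right, y down, z forward; pixel columns grow to the right and rows downward; lengths in m; the calibration is good to about 2 mm. A picture is of the moment at which its call begins.
A pose or a line that the arm cannot do raises env.PlanningError and nothing moves.
- env.close_job(): hands the job in; it is judged then, once.
The state is a dict: "time_s": time; "qpos": joint angles; "qd": joint speeds; "joint_torque": joint torques, N m; "ee_pos": TCP position; "tool_rot": TCP orientation; "force": force on the tool from outside, world axes, zero at the start; "torque": the same for the moment, N m; "finger_gap": finger opening in m; "grip_force": force on a finger pad.
Only numpy, scipy, OpenCV 4.12 (cv2) and the standard library are available. Lean on these libraries where they do the work, as an engineer would, in place of code of your own. Each camera call takes 0.05 s, during which the arm holds its last target. There are 200 camera calls.

### The job

The flap of the water-filter service box on the coffee bar stands open: swing it fully shut, then push its sprung quarter-turn stud in until you feel it come up against the soft pad and, keeping it pressed, turn it a quarter turn clockwise to its stop, so that it locks and stays locked when you let go. Press and turn by feel: do not ram the stud into the pad or force it round, and leave the cup, the milk pitcher and the bean jar where they stand.

Things in the scene. Friction and masses are not known exactly. Their poses are not given: they have to be found in the camera images.
- box: Grey open-topped service box, fixed to the counter, 200 (x) x 180 (y) x 90 mm high, origin at the centre of its underside on the counter. Its own -x side (vent slots) is the front, towards the robot. Its yaw and place vary. The flap closes its top.
- cover (a joint): Angle of the aluminium flap (190 x 180 x 6 mm): 0 = shut, flat on the box rim (upper face then 96 mm above the counter); grows as its front (-x) edge swings up; starts 0.35 to 0.8 rad open. Hinge line along the box's y through hinge. Stiff friction hinge: it stays where left; a push of a few newtons down on its upper face moves it.
- hinge (a point): Middle of the flap's hinge line, on the box's rear top edge: 95 mm behind (+x) the box's origin, 90 mm up; turned like the box.
- wing (a point): Centre of the red wing of the stud (the grip) on the flap: bar 44 long, 12 wide, 24 mm high; own x along it, own z up the stud axis. Axis 140 mm from the hinge line, midway in y. With flap shut and stud out it is 138 mm above the counter. Unlocked the wing lies along the box's x, locked along its y. Push in 3 to 20 mm (differs each time, unseen) before it can turn, and keep it in.
- flange (a point): Centre of the upper face of the black flange below the wing (44 mm across, 6 mm thick), 12 mm below wing and moving with it; with the flap shut and the stud out, its underside is 24 mm above the flap. The stud's spring pushes it out with about 3 N at first and 0.35 N more per mm pushed in.
- turn (a joint): Turn of the stud: 0 = unlocked, grows clockwise seen from above; about 1.57 = locked, solid stop at about 1.65. Blocked until pushed in far enough, then needs under 0.2 N m. Let go at the stop and it springs up by up to 4 mm into a notch that holds it. Do not turn it before the flap is shut: it would then not enter the catch.
- pad (a joint): How far the hidden rubber pad below the stud is squeezed, m: 0 at rest. The stud meets it 1 mm after it becomes free to turn, felt as a sudden stiffening to 10 N per mm: that is far enough. Squeezed over 0.002 (20 N on the pad, 25 to 30 N at the hand) it is rammed and ruined.
- twist (a joint): Twist of the stud's shank against its wing, rad, 0 at rest: a torsion spring of 2.5 N m per rad; growing = the wing leads clockwise. It shows how hard the stud is being turned. Beyond 0.3 rad either way (0.75 N m: turned before it is in far enough, or well past its stop) the stud is sheared and ruined.
- cup: White mug, 80 mm across, 65 mm high, origin at the centre of its underside. Bystander: leave alone.
- pitcher: Steel milk pitcher, 84 mm across, 100 mm high, origin at the centre of its underside. Bystander: leave alone.
- beans: Amber glass bean jar with a wooden cap, 72 mm across, 120 mm high, origin at the centre of its underside. Bystander: leave alone.

How it is judged:
By the outcome, as a careful person would: the job done as asked, in the order asked, and still so for the second after the job is handed in, with the robot touching nothing.
It also fails if it takes over 58 s, if anything falls off the work surface, if the arm or the gripper's body presses on something with over 40 N, if the wrist force passes 120 N, or if a joint passes its speed limit or range.

## Working session

There is one attempt and no reset: what is moved stays moved. The work goes in short steps, each a Python script; the robot and the scene stay as the last script left them, time stands still between calls to the robot, and variables do not carry over. Pictures are saved under pics/ and viewed, at most 10 in all, crops included, and the job is handed in when it is done.

```bash
mkdir -p pics
cat > h.py <<'E'
import numpy as np, cv2
from workcell import env
def cloud(c):
    K=c["camera_matrix"];H,W=c["depth"].shape
    u,v=np.meshgrid(np.arange(W),np.arange(H))
    d=np.stack([(u-K[0,2])/K[0,0],(v-K[1,2])/K[1,1]],-1);s=d.copy()
    for _ in range(10): s=d/(1+c["k1"]*(s**2).sum(-1,keepdims=True))
    z=c["depth"][...,None]
    p=np.concatenate([s*z,z],-1)@c["extrinsics"][:3,:3].T+c["extrinsics"][:3,3]
    p[c["depth"]==0]=np.nan
    return p
E
python3 - <<'E'
from h import *
ims=[]
for n in("scene","top"):
    c=env.capture(n);np.savez(n+".npz",**c);cv2.imwrite(f"pics/{n}1.png",c["image"][...,::-1])
    p=cloud(c);print(n,c["camera_matrix"].tolist(),c["k1"],c["extrinsics"].round(3).tolist())
    hsv=cv2.cvtColor(c["image"],cv2.COLOR_RGB2HSV)
    m=((hsv[...,0]<6)|(hsv[...,0]>174))&(hsv[...,1]>150)&(hsv[...,2]>60)
    v,u=np.nonzero(m);print("red",m.sum(),u.mean(),v.mean(),np.nanmedian(p[m],0),np.nanmin(p[m],0),np.nanmax(p[m],0))
print(env.get_obs())
E
```

```text
scene [[347.40475284572295, 0.0, 251.3979605255045], [0.0, 347.40475284572295, 200.7785717898791], [0.0, 0.0, 1.0]] -0.09689615766812201 [[-0.781, 0.367, -0.505, 0.955], [0.624, 0.455, -0.635, 0.562], [-0.003, -0.811, -0.584, 0.583], [0.0, 0.0, 0.0, 1.0]]
red 156 236.26282051282053 158.51282051282053 [0.55291057 0.00264409 0.20408869] [ 0.53367053 -0.00588779  0.1865768 ] [0.5720305  0.00871221 0.22131398]
top [[419.3448092526907, 0.0, 261.85295280519426], [0.0, 419.3448092526907, 190.0449730013199], [0.0, 0.0, 1.0]] 0.03605776665479246 [[0.012, -0.988, 0.155, 0.372], [-1.0, -0.012, 0.001, 0.063], [0.001, -0.155, -0.988, 1.274], [0.0, 0.0, 0.0, 1.0]]
red 85 287.18823529411765 186.94117647058823 [ 5.45878747e-01 -3.62122389e-04  2.10493710e-01] [ 0.52732433 -0.00990582  0.18031498] [0.57294536 0.00770649 0.22105465]
{'time_s': 0.1, 'qpos': array([ 1.01648421,  0.42662928,  0.07386739,  1.60652745, -0.03408055,
        1.11081402, -0.06711485]), 'qd': array([ 0.00039612, -0.00228147,  0.00056924, -0.00113755,  0.00071069,
       -0.00145684, -0.0013874 ]), 'joint_torque': array([ 8.73785117e-03, -9.37460804e+01,  3.67682107e+00, -4.55039227e+01,
       -4.86646418e-02,  1.67131762e-02, -8.16189390e-05]), 'ee_pos': array([ 0.26565283, -0.62010156,  0.20487975]), 'tool_rot': array([[ 9.19196259e-01,  3.93799386e-01, -5.29354947e-04],
       [ 3.93799730e-01, -9.19195736e-01,  9.85563904e-04],
       [-9.84663494e-05, -1.11438649e-03, -9.99999374e-01]]), 'force': array([-0.15304665, -0.14199927, -0.58374424]), 'torque': array([-0.00562699, -0.0263445 , -0.02529786]), 'grip_force': 0.0, 'finger_gap': 0.09404748466307832}
```

View pics/scene1.png

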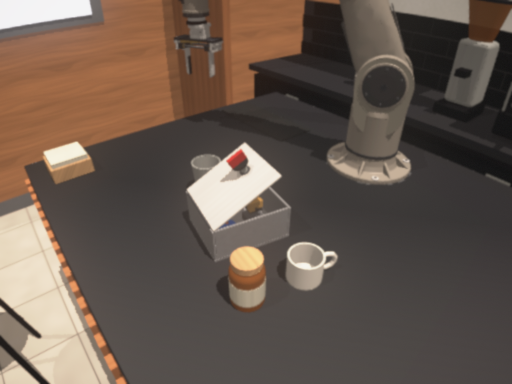

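View pics/top1.png

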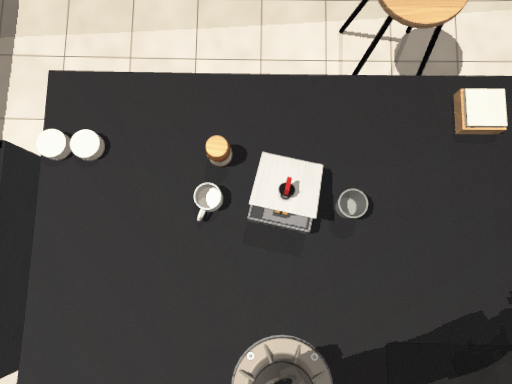

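The scene view shows the flap open, with the red wing at (236,158). The top view has the wing at (287,187), cup at (208,197), jar at (218,150) and pitcher at (352,204). Next I fit the flap plane and the box.

Run:
```python
from h import *
P=[]
for n in("scene","top"):
    c=dict(np.load(n+".npz"));p=cloud(c)
    hsv=cv2.cvtColor(c["image"],cv2.COLOR_RGB2HSV)
    x0,x1,y0,y1=(180,285,140,230) if n=="scene" else (245,328,150,222)
    m=np.zeros(hsv.shape[:2],bool);m[y0:y1,x0:x1]=True
    m&=(hsv[...,1]<45)&(hsv[...,2]>170)&(p[...,2]>.085)
    k,l,st,_=cv2.connectedComponentsWithStats(m.astype(np.uint8),connectivity=4);m=l==1+np.argmax(st[1:,4])
    m2=cv2.erode(m.astype(np.uint8),np.ones((3,3)))>0
    q=p[m2];q=q[~np.isnan(q[:,0])]
    for _ in range(5):
        c0=q.mean(0);nrm=np.linalg.svd(q-c0,full_matrices=False)[2][2];nrm*=np.sign(nrm[2])
        r=(q-c0)@nrm;q=q[abs(r)<max(2*r.std(),.001)]
    cnt=max(cv2.findContours(m.astype(np.uint8),0,2)[0],key=cv2.contourArea)
    # corners by rays onto plane
    quad=cv2.approxPolyDP(cv2.convexHull(cnt),6,True)[:,0]
    cp=dict(c);cam=c["extrinsics"][:3,3]
    c1=dict(c);c1["depth"]=np.ones_like(c["depth"]);R=cloud(c1)-cam
    pt=lambda u,v:cam+R[v,u]*(((c0-cam)@nrm)/(R[v,u]@nrm))
    C=np.array([pt(u,v) for u,v in quad])
    h=np.array([-nrm[0],-nrm[1]]) # horizontal normal points toward +x when front up? 
    print(n,len(q),r.std(),"n",nrm.round(4),"tilt",np.arccos(nrm[2]),"yaw",np.arctan2(nrm[1],nrm[0]))
    print(quad.tolist());print(C.round(4).tolist())
    allp=np.array([pt(u,v) for v,u in zip(*np.nonzero(m))])
    a=np.arctan2(nrm[1],nrm[0]);ex=np.array([np.cos(a),np.sin(a),0]);ey=np.array([-ex[1],ex[0],0]);t=np.cross(ey,nrm) # along flap rearwards
    print("t",t,"minAreaRect in plane",cv2.minAreaRect(np.c_[allp@t,allp@ey].astype(np.float32)), "range",(allp@t).min(),(allp@t).max(), "hinge-plane pt c0",c0)
    red=((hsv[...,0]<6)|(hsv[...,0]>174))&(hsv[...,1]>150)&(hsv[...,2]>60)
    rp=p[red];print("red h above plane",np.nanpercentile((rp-c0)@nrm,[5,50,95]),"along t",np.nanpercentile(rp@t,[5,50,95]),"ey",np.nanpercentile(rp@ey,[5,50,95]))
    np.savez(n+"_pl.npz",nrm=nrm,c0=c0,t=t,ey=ey,ex=ex,q=q)
    P.append(p)
    # rim points of box
    if n=="top":
      for nm,(a0,a1,b0,b1),zm in(("cup",(185,225,180,222),.05),("pit",(335,370,185,222),.05),("jar",(203,235,133,168),.1)):
        s=p[b0:b1,a0:a1].reshape(-1,3);s=s[s[:,2]>zm];print(nm,np.median(s,0),s.min(0),s.max(0))
```

```text
scene 2754 0.000684641920431432 n [ 0.4816 -0.0975  0.8709] tilt 0.5136727736250875 yaw -0.19970340490760677
[[245, 143], [280, 176], [212, 229], [187, 189]]
[[0.4713, -0.0711, 0.1891], [0.5084, 0.1002, 0.1877], [0.6659, 0.0617, 0.0963], [0.6302, -0.1069, 0.0972]]
t [ 0.85363602 -0.17277701 -0.49137934] minAreaRect in plane ((0.41583096981048584, 0.10800127685070038), (0.1866079717874527, 0.19002625346183777), 89.82046508789062) range 0.3208204120040885 0.5110955639860003 hinge-plane pt c0 [0.57910347 0.00962642 0.13850352]
red h above plane [0.03428089 0.04593551 0.05457057] along t [0.35473381 0.37115839 0.38783121] ey [0.1084034  0.11236768 0.1143322 ]
top 2427 0.0012778850691775956 n [ 0.4808 -0.0978  0.8714] tilt 0.5127980548169195 yaw -0.20068436712906268
[[262, 152], [322, 165], [315, 217], [251, 206]]
[[0.6675, 0.0654, 0.0948], [0.6311, -0.1072, 0.0955], [0.4728, -0.0746, 0.1865], [0.4989, 0.092, 0.1908]]
t [ 0.85388698 -0.17369993 -0.49061732] minAreaRect in plane ((0.41530272364616394, 0.10913786292076111), (0.17899657785892487, 0.1979166865348816), 89.91928100585938) range 0.31623383544167905 0.5143150944569598 hinge-plane pt c0 [ 0.56616722 -0.00252361  0.14306074]
red h above plane [0.03024321 0.05240376 0.05550293] along t [0.35044193 0.36152893 0.38845376] ey [0.10159335 0.10831586 0.11440897]
cup [0.53227742 0.23791106 0.06233702] [0.47519753 0.18617623 0.05005817] [0.58039613 0.26471625 0.06965692]
pit [ 0.52850037 -0.20805832  0.08637809] [ 0.47997351 -0.2333031   0.05010484] [ 0.56202191 -0.14975839  0.10502503]
jar [0.67671761 0.19578493 0.11902861] [0.64504178 0.16498747 0.10057642] [0.71055203 0.22735035 0.12516199]
```

```bash
cat >> h.py <<'E'
yaw=-0.2;ex=np.array([np.cos(yaw),np.sin(yaw),0]);ey=np.array([-ex[1],ex[0],0]);ez=np.array([0,0,1.])
A,B=.638,.109
def pt(r,s,z): return ex*(A-r)+ey*(B+s)+ez*z
def ori(a):  # tool down; tool y at angle a from world x
    y=np.array([np.cos(a),np.sin(a),0]);return np.c_[np.cross(y,-ez),y,-ez]
E
python3 - <<'E'
from h import *
for a0 in(yaw+np.pi/2,yaw-np.pi/2):
    print([(round(a0-d,2),None if (q:=env.inverse_kinematics(pt(.14,0,.12),ori(a0-d))) is None else q.round(2).tolist()) for d in(0,.8,1.75)])
env.clamp(20)
O=ori(yaw+np.pi/2) if env.inverse_kinematics(pt(.145,-.05,.3),ori(yaw+np.pi/2)) is not None else ori(yaw-np.pi/2)
p=env.get_obs()["ee_pos"]
env.move_straight([p[0],p[1],.32],velocity=.15)
env.move_pose(pt(.145,-.05,.30),O)
env.move_straight(pt(.145,-.05,.20),velocity=.1)
o=env.get_obs();print(o["time_s"],o["ee_pos"],o["force"],o["qpos"].round(2))
print(env.move_straight(pt(.145,-.05,.094),velocity=.04,force_limit=20))
o=env.get_obs();print(o["time_s"],o["ee_pos"],o["force"])
E
```

```text
[(1.37, [0.45, 0.33, -0.69, 2.02, 0.28, 0.88, 0.97]), (0.57, [0.38, 0.32, -0.61, 2.03, 0.23, 0.87, 0.21]), (-0.38, [0.29, 0.3, -0.5, 2.03, 0.19, 0.86, -0.7])]
[(-1.77, [0.15, 0.28, -0.34, 2.04, 0.12, 0.84, -2.03]), (-2.57, [-1.06, 0.55, 1.22, 2.1, -0.65, 0.95, -2.04]), (-3.52, [0.7, 0.44, -1.02, 2.01, 0.46, 0.95, 2.2])]
5.8167 [ 0.49525782 -0.04009203  0.20056153] [ 0.52233671  0.65201681 -0.16877502] [ 0.49  0.19 -0.6   1.97  0.12  1.02  1.21]
True
8.225 [ 0.49496766 -0.04014951  0.09618443] [-2.74740719  0.28110058 11.42134601]
```

Run:
```python
from h import *
print(env.move_straight(pt(.145,-.05,.0945),velocity=.02,force_limit=12),env.get_obs()["ee_pos"][2],env.get_obs()["force"])
env.move_straight(pt(.145,-.05,.24),velocity=.15)
env.move_straight(pt(.145,-.2,.30),velocity=.2)
env.let_go()
for n in("scene","top"):
    c=env.capture(n);cv2.imwrite(f"pics/{n}2.png",cv2.resize(c["image"][100:260,170:370,::-1],None,fx=3,fy=3))
    p=cloud(c);hsv=cv2.cvtColor(c["image"],cv2.COLOR_RGB2HSV)
    m=((hsv[...,0]<6)|(hsv[...,0]>174))&(hsv[...,1]>150)&(hsv[...,2]>60)
    q=p[m];q=q[q[:,2]>.1];print(n,len(q),[np.percentile(x,[3,50,97]).round(4) for x in(A-q@ex,q@ey-B,q[:,2])])
    t=q[q[:,2]>.144];print(len(t),A-t.mean(0)@ex,t.mean(0)@ey-B)
    if n=="top" and len(t)>5: print(cv2.minAreaRect(np.c_[A-t@ex,t@ey-B].astype(np.float32)*1000))
    f=p.reshape(-1,3);r=A-f@ex;s=f@ey-B
    for k in((.03,.08),(.155,.18)):
        w=(r>k[0])&(r<k[1])&(abs(s)<.08)&(abs(s)>.03);print("flap z",k,np.nanmedian(f[w,2]))
print(env.get_obs()["time_s"])
```

```text
False 0.09590805843991951 [-12.41517309   0.5860228   32.85453359]
scene 135 [array([0.1198, 0.141 , 0.1587]), array([-0.0037,  0.0036,  0.0055]), array([0.1315, 0.1443, 0.1519])]
70 0.14108601145552985 0.00237144885743297
flap z (0.03, 0.08) 0.09701532556647544
flap z (0.155, 0.18) 0.09713456339152443
top 77 [array([0.1201, 0.1385, 0.1582]), array([-0.0082, -0.0011,  0.0054]), array([0.122 , 0.1482, 0.1521])]
64 0.13998800463967048 8.715126669131545e-05
((139.4866485595703, 0.07419919967651367), (11.688725471496582, 40.46443557739258), 89.47183990478516)
flap z (0.03, 0.08) 0.09510157312745848
flap z (0.155, 0.18) 0.09480712582223094
12.1
```

View pics/scene2.png

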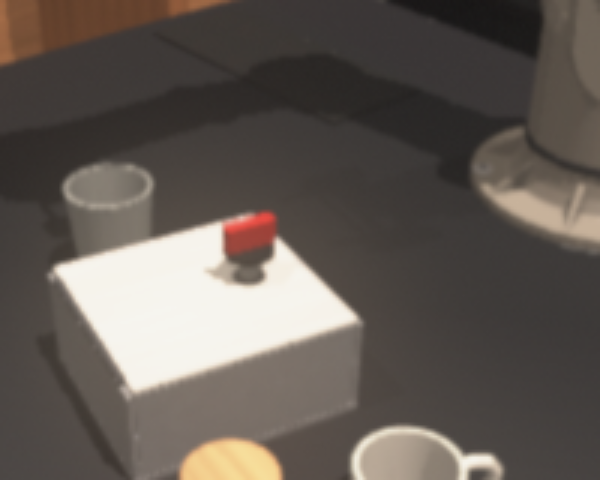

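The flap lies flat and shut, and the wing (crop pixel 250,235) is upright along box x. Now I grasp it and press by feel.

Run:
```python
from h import *
O=ori(yaw+np.pi/2);S=.0007
env.move_pose(pt(.14,S,.22),O)
env.move_straight(pt(.14,S,.1275),velocity=.08,force_limit=10)
env.dwell(.2);f0=env.get_obs()["force"]
env.clamp(25);env.dwell(.2)
o=env.get_obs();print(o["time_s"],o["ee_pos"],f0,o["force"],o["torque"],o["finger_gap"],o["grip_force"])
z=.1275;H=[]
for i in range(45):
    z-=.0006
    env.move_straight(pt(.14,S,z),velocity=.01);env.dwell(.1)
    o=env.get_obs();H.append((z,o["ee_pos"][2],o["force"][2]-f0[2]))
    if len(H)>3:
        d=H[-3][1]-H[-1][1];k=(H[-1][2]-H[-3][2])/max(d,1e-4)/1000
        if H[-1][2]>16 or (k>3 and H[-1][2]>6 and i>5): break
    if o["time_s"]>34: break
print(np.array(H).round(5).tolist());print(o["time_s"],o["force"],o["torque"],f0,z)
np.save("z.npy",[z,*f0])
```

```text
15.9 [0.50939052 0.00648494 0.12733037] [-0.98744835  0.0171887   0.11895879] [ -2.46000367 -11.20921957   1.04718674] [-2.49970815  0.26785913 -0.08866189] 0.011782959090756008 24.997006058692932
[[0.1269, 0.12673, 2.37933], [0.1263, 0.12615, 1.53555], [0.1257, 0.12558, 3.1694], [0.1251, 0.12497, 2.88503], [0.1245, 0.12439, 3.33675], [0.1239, 0.12379, 4.28779], [0.1233, 0.12323, 3.5193], [0.1227, 0.12265, 3.31822], [0.1221, 0.12202, 4.18769], [0.1215, 0.12144, 3.71883], [0.1209, 0.12091, 5.93406], [0.1203, 0.12047, 9.19829]]
20.1 [ -4.75951967 -10.59112412   9.31724834] [-2.60039417  0.94198979 -0.0391923 ] [-0.98744835  0.0171887   0.11895879] 0.12030000000000002
```

The pad was felt after about 6.5 mm: the slope jumped, with about 9 N at the hand. I re-centre sideways onto the wing's true axis, then turn in small watched steps.

Run:
```python
from h import *
z,*f0=np.load("z.npy");f0=np.array(f0);a0=yaw+np.pi/2
o=env.get_obs();c=np.array([*o["ee_pos"][:2],z])
env.move_straight(c,velocity=.01);env.dwell(.1)
o=env.get_obs();print(o["ee_pos"],c,o["force"],o["torque"]);t0=o["torque"][2]
a=0.;L=[]
while a<1.72:
    a+=.08 if a<1.4 else .03
    env.move_pose(c,ori(a0-a));env.dwell(.05)
    o=env.get_obs();y=o["tool_rot"][:,1];act=a0-np.arctan2(y[1],y[0]);f=o["force"]-f0;tz=o["torque"][2]-t0
    L.append((a,act,tz,*f,o["ee_pos"][2]))
    if abs(tz)>.3 or f[2]>20 or f[2]<4 or o["time_s"]>42: break
print("\n".join(str(np.round(l,4).tolist()) for l in L));print(o["time_s"],o["finger_gap"])
np.save("c.npy",[*c,a,t0])
```

```text
[0.50941864 0.00629074 0.1206432 ] [0.50944906 0.00650366 0.1203    ] [-3.41504719 -0.65238753  8.02648602] [-0.26815052  0.64021736 -0.0305768 ]
[0.08, 0.0803, -0.0698, -1.6559, -2.8043, 7.8738, 0.1207]
[0.16, 0.1602, 0.0134, -2.7163, -0.9443, 7.7183, 0.1207]
[0.24, 0.2402, -0.0177, -1.1664, -0.2885, 6.9302, 0.1207]
[0.32, 0.3201, 0.017, -1.8883, 0.8538, 8.0512, 0.1207]
[0.4, 0.4, -0.0195, -1.2799, 0.8442, 6.9012, 0.1207]
[0.48, 0.48, -0.0317, -0.3991, 1.1641, 7.7044, 0.1207]
[0.56, 0.5599, -0.0187, -0.1662, -0.2888, 6.175, 0.1208]
[0.64, 0.64, 0.0074, 0.1987, 1.5273, 7.1387, 0.1208]
[0.72, 0.7199, 0.0157, 0.6354, 2.2481, 6.3187, 0.1208]
[0.8, 0.7999, -0.0021, 1.0853, 2.0331, 5.434, 0.1209]
[0.88, 0.8798, 0.0273, 1.7223, 2.1904, 5.575, 0.1209]
[0.96, 0.9598, -0.0471, 1.3058, 2.8612, 4.952, 0.1209]
[1.04, 1.0398, -0.0251, 1.8663, 2.6224, 5.8607, 0.1209]
[1.12, 1.1197, -0.0881, 2.0336, 2.9869, 4.9784, 0.121]
[1.2, 1.1998, -0.058, 2.4243, 2.817, 5.6235, 0.121]
[1.28, 1.2794, 0.0306, 4.4833, 3.8567, 4.8109, 0.121]
[1.36, 1.3593, -0.0164, 4.9334, 3.0693, 4.3204, 0.121]
[1.44, 1.4393, 0.0204, 6.2496, 2.9062, 3.7527, 0.121]
25.9583 0.011666899398660937
```

Run:
```python
from h import *
z,*f0=np.load("z.npy");f0=np.array(f0);a0=yaw+np.pi/2
*c,a,t0=np.load("c.npy");c=np.array(c);L=[]
c[2]-=.0004;env.move_straight(c,velocity=.01);env.dwell(.1)
while a<1.80:
    a+=.025
    env.move_pose(c,ori(a0-a));env.dwell(.1)
    o=env.get_obs();y=o["tool_rot"][:,1];act=a0-np.arctan2(y[1],y[0]);f=o["force"]-f0;tz=o["torque"][2]-t0
    L.append((a,act,tz,*f,o["ee_pos"][2]))
    if abs(tz)>.27 or f[2]>18 or f[2]<3 or o["time_s"]>42: break
print("\n".join(str(np.round(l,4).tolist()) for l in L));print(o["time_s"],o["finger_gap"])
np.save("c.npy",[*c,a,t0])
```

```text
[1.465, 1.4642, 0.0344, 5.0348, 2.2873, 6.3398, 0.1208]
[1.49, 1.4892, 0.0358, 4.0283, 3.3239, 6.933, 0.1208]
[1.515, 1.5142, -0.0309, 5.4298, 3.7953, 7.4969, 0.1208]
[1.54, 1.5391, -0.037, 5.489, 2.5003, 6.4153, 0.1208]
[1.565, 1.5642, 0.0172, 5.6083, 2.897, 6.0828, 0.1208]
[1.59, 1.5891, -0.0188, 5.53, 3.8214, 6.9062, 0.1208]
[1.615, 1.6142, 0.0076, 4.6315, 2.864, 6.1599, 0.1208]
[1.64, 1.6392, 0.0306, 4.3906, 3.0554, 6.3573, 0.1208]
[1.665, 1.6642, 0.0728, 6.2327, 1.9823, 6.5649, 0.1208]
[1.69, 1.6892, -0.0105, 6.4038, 2.2635, 5.7771, 0.1208]
[1.715, 1.7142, 0.0799, 7.117, 2.8835, 5.8261, 0.1208]
[1.74, 1.7391, 0.1286, 7.0656, 3.0157, 5.6054, 0.1208]
[1.765, 1.7641, 0.1953, 7.1796, 2.383, 5.1427, 0.1208]
[1.79, 1.789, 0.2026, 6.8853, 1.9545, 5.0582, 0.1209]
[1.815, 1.8139, 0.2633, 7.909, 2.0061, 4.9961, 0.1208]
31.5583 0.011736796742779502
```

The torque rises at 2.5 N m/rad from about 1.70, so the stop is reached. Now I ease up gently while holding, then release.

Run:
```python
from h import *
z,*f0=np.load("z.npy");f0=np.array(f0);*c,a,t0=np.load("c.npy");c=np.array(c);L=[]
a0=yaw+np.pi/2
env.move_pose(c,ori(a0-a+.05)); # ease the wind-up, still against the stop
for i in range(8):
    c[2]+=.0006;env.move_straight(c,velocity=.01);env.dwell(.1)
    o=env.get_obs();f=o["force"]-f0;L.append((o["ee_pos"][2],f[2],o["torque"][2]-t0))
    if f[2]<.3: break
print(np.round(L,4).tolist())
env.let_go();c[2]+=.1;env.move_straight(c,velocity=.1)
d=c-ex*0;d[1]-=.2;d[2]+=.08;env.move_straight(d,velocity=.2)
env.dwell(.3)
for n in("scene","top"):
    k=env.capture(n);cv2.imwrite(f"pics/{n}3.png",cv2.resize(k["image"][100:260,170:370,::-1],None,fx=3,fy=3))
    p=cloud(k);hsv=cv2.cvtColor(k["image"],cv2.COLOR_RGB2HSV)
    m=((hsv[...,0]<6)|(hsv[...,0]>174))&(hsv[...,1]>150)&(hsv[...,2]>60)
    q=p[m];q=q[q[:,2]>.1];print(n,len(q),[np.percentile(x,[3,50,97]).round(4) for x in(A-q@ex,q@ey-B,q[:,2])])
    t=q[q[:,2]>np.percentile(q[:,2],97)-.008]
    w=t[:,:2]-t[:,:2].mean(0);v=np.linalg.svd(w,full_matrices=False)[2][0];print("wing dir rel box x (cw)",(yaw-np.arctan2(v[1],v[0]))%np.pi)
print(env.get_obs()["time_s"],env.get_obs()["force"])
```

```text
[[0.1213, 3.1699, 0.2205], [0.122, 4.1004, 0.2001], [0.1225, 4.1547, 0.1632], [0.1231, 3.0218, 0.1949], [0.1238, 5.2122, 0.1948], [0.1244, 3.3758, 0.2087], [0.1249, 3.4743, 0.2171], [0.1255, 2.5869, 0.2117]]
scene 63 [array([0.1325, 0.1367, 0.1435]), array([-0.02  ,  0.008 ,  0.0211]), array([0.1335, 0.149 , 0.1511])]
wing dir rel box x (cw) 1.710661461696295
top 77 [array([0.1279, 0.1386, 0.1454]), array([-0.0187, -0.0009,  0.0174]), array([0.1228, 0.1465, 0.1515])]
wing dir rel box x (cw) 1.6882071268987506
38.6917 [-0.79430692  0.01979809  0.51713858]
```

View pics/scene3.png

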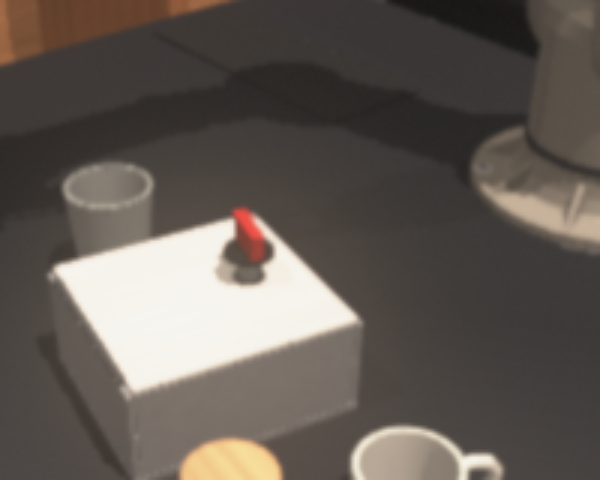

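The wing is now across (crop pixel 248,235), but it sits nearly as high as before. I'll check by feel that it is held, using a gentle anticlockwise test.

Run:
```python
from h import *
z,*f0=np.load("z.npy");f0=np.array(f0);*c,a,t0=np.load("c.npy");c=np.array(c);a0=yaw+np.pi/2
b=1.66;u=c.copy();u[2]=.2
env.move_pose(u,ori(a0-b));u[2]=.1285
print(env.move_straight(u,velocity=.1,force_limit=10),env.get_obs()["time_s"])
o=env.get_obs();t0=o["torque"][2];f0=o["force"];env.clamp(20)
L=[]
for i in range(9):
    o=env.get_obs();L.append((b,o["torque"][2]-t0,*(o["force"]-f0)))
    if abs(L[-1][1])>.2: break
    b-=.03;env.move_pose(u,ori(a0-b));env.dwell(.1)
print(np.round(L,3).tolist(),o["time_s"],o["ee_pos"])
np.save("b.npy",[*u,b])
```

```text
False 40.4583
[[1.66, -0.001, 8.853, -1.653, -5.955], [1.63, 0.109, 8.241, -0.1, -6.183], [1.6, 0.041, 7.8, -1.521, -5.861], [1.57, 0.075, 7.793, -0.866, -6.321], [1.54, 0.058, 7.794, -1.036, -5.55], [1.51, 0.069, 7.694, -1.457, -5.627], [1.48, 0.136, 7.677, -1.004, -5.79], [1.45, 0.028, 7.525, -1.606, -5.533], [1.42, -0.06, 7.327, -0.848, -4.97]] 44.4833 [0.51064174 0.00629421 0.12869493]
```

It turns back freely, so the notch had not caught: easing it up while held defeated it. I still hold it, so I press to the pad by feel again, turn to the stop and let go right there.

Run:
```python
from h import *
*u,b=np.load("b.npy");c=np.array(u);a0=yaw+np.pi/2;F=lambda:env.get_obs()["force"][2]-.3
o=env.get_obs();print("abs",o["force"],o["torque"],o["finger_gap"],o["ee_pos"],b);t0=o["torque"][2]
c[2]=.1225;print(env.move_straight(c,velocity=.02,force_limit=8));c[2]=min(.1235,env.get_obs()["ee_pos"][2]);L=[]
while F()<9 and c[2]>.1185:
    c[2]-=.0005;env.move_straight(c,velocity=.01);o=env.get_obs();L.append((c[2],o["ee_pos"][2],F()))
zp=o["ee_pos"][2];print(np.round(L,4).tolist(),o["time_s"]);L=[]
while b<1.9:
    b+=.08 if b<1.6 else .04
    env.move_pose(c,ori(a0-b))
    o=env.get_obs();f=F();tz=o["torque"][2]-t0;L.append((b,tz,f,o["ee_pos"][2]))
    if abs(tz)>.27 or f>18 or o["time_s"]>52.5: break
    if f<7: c[2]-=.0002
print(np.round(L,4).tolist(),o["time_s"])
env.let_go();c[2]+=.06;env.move_straight(c,velocity=.15)
for n in("scene","top"):
    k=env.capture(n);cv2.imwrite(f"pics/{n}4.png",cv2.resize(k["image"][100:260,170:370,::-1],None,fx=3,fy=3))
    p=cloud(k);hsv=cv2.cvtColor(k["image"],cv2.COLOR_RGB2HSV)
    m=((hsv[...,0]<6)|(hsv[...,0]>174))&(hsv[...,1]>150)&(hsv[...,2]>60)
    q=p[m];q=q[q[:,2]>.1]
    if len(q)>5:print(n,len(q),[np.percentile(x,[3,50,97]).round(4) for x in(A-q@ex,q@ey-B,q[:,2])])
print(env.get_obs()["time_s"])
```

```text
abs [ 7.74008075 -0.89198579 -6.89166013] [-0.37359374 -1.80589516 -0.08886336] 0.011733910774206976 [0.51064985 0.00634919 0.12869422] 1.3899999999999997
True
[[0.123, 0.1235, 4.1798], [0.1225, 0.1231, 5.7351], [0.122, 0.1228, 8.6547], [0.1215, 0.1224, 12.1522]] 46.3917
[[1.47, 0.0666, 11.5, 0.1225], [1.55, 0.0209, 11.2914, 0.1225], [1.63, 0.0871, 11.0316, 0.1225], [1.67, 0.1217, 11.0756, 0.1225], [1.71, 0.1099, 11.4987, 0.1225], [1.75, 0.1904, 11.59, 0.1225], [1.79, 0.2499, 9.8176, 0.1225], [1.83, 0.3611, 11.408, 0.1225]] 48.3917
scene 72 [array([0.1328, 0.1374, 0.1438]), array([-0.0198,  0.01  ,  0.0204]), array([0.1307, 0.1489, 0.1508])]
50.35
```

View pics/scene4.png

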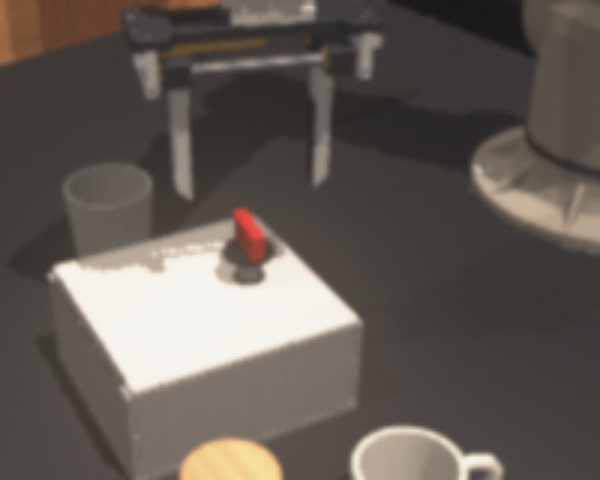

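The wing is across again, with the flap flat. The robot clock stands still, so I measure the stud's height before and after from the lower edge of the round flange in the saved pictures.

Run:
```python
import cv2,numpy as np
for k in(2,3,4):
    g=cv2.imread(f"pics/scene{k}.png");n=cv2.resize(g,(200,160),interpolation=cv2.INTER_AREA)
    print(k);print(n[66:98,72:95,1][::1].tolist() if k in() else "")
    G=n[...,1].astype(float);out=[]
    for u in range(74,93):
        col=G[72:100,u];d=np.argmin(col[:20]);
        j=d+np.argmax(col[d:]>120) ; out.append(None if j==d or col[j]<=120 else round(72+j-1+(120-col[j-1])/(col[j]-col[j-1]),2))
    print(out)
big=np.hstack([cv2.resize(cv2.imread(f"pics/scene{k}.png")[195:295,205:290],None,fx=3,fy=4,interpolation=cv2.INTER_CUBIC) for k in(2,3,4)])
cv2.imwrite("pics/cmp.png",big)
```

```text
2

[np.float64(72.64), np.float64(84.48), np.float64(86.68), np.float64(87.31), np.float64(87.67), np.float64(93.21), np.float64(93.39), np.float64(93.51), np.float64(93.53), np.float64(93.5), np.float64(93.46), np.float64(93.28), np.float64(92.83), np.float64(87.08), np.float64(86.32), np.float64(85.72), np.float64(84.52), np.float64(78.83), np.float64(78.25)]
3

[np.float64(72.35), np.float64(86.11), np.float64(87.0), np.float64(87.51), np.float64(88.23), np.float64(93.28), np.float64(93.62), np.float64(93.63), np.float64(93.53), np.float64(93.48), np.float64(93.46), np.float64(93.31), np.float64(93.0), np.float64(87.49), np.float64(86.67), np.float64(74.55), np.float64(75.52), np.float64(76.55), np.float64(77.56)]
4

[np.float64(73.3), np.float64(86.14), np.float64(87.06), np.float64(87.54), np.float64(88.29), np.float64(93.31), np.float64(93.68), np.float64(93.67), np.float64(93.58), np.float64(93.53), np.float64(93.49), np.float64(93.34), np.float64(93.02), np.float64(87.51), np.float64(86.69), np.float64(75.96), np.float64(77.09), np.float64(78.31), np.float64(78.81)]
```

View pics/cmp.png

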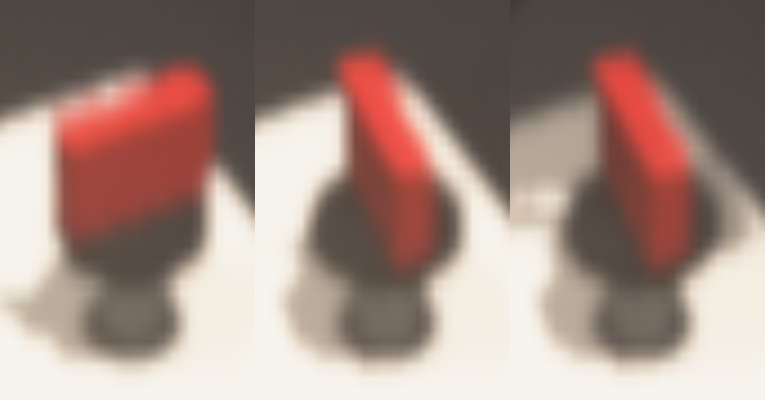

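The flange sits about 1 mm lower than when fully out (0.35 px at 0.34 px/mm). The spring would otherwise push it right out, so the notch is holding it, as 4 mm of rise from the ~5 mm free depth predicts. The hand is clear, so I hand in.

Run:
```python
from h import *
o=env.get_obs();print(o["ee_pos"],o["force"],o["finger_gap"],o["time_s"])
print(env.close_job())
```

```text
[0.50878539 0.00642355 0.180372  ] [ 0.27330452 -0.41760221 -1.43894174] 0.09417747033175719 50.35
the job is handed in; nothing more can be done
None
```

I shut the flap, pressed the stud to the pad and turned it clockwise to its stop, then handed in at 50.35 s with the gripper clear. The lock is inferred from the stud sitting about 1 mm in, not proven: after my first turn a gentle check turned it back freely, so I pressed, turned and released it again, and I did not feel-test that second lock.

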